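Flip the stock tags on the watchmaker's parts board

TASK

Each parts tin on the stock board has a hinged tag in front of it, on the robot's side. With a fingertip, push over whichever tags are wrong, so that the tags of the three full tins show green and the tag of the empty tin shows orange, every tag lying fully over at rest. Leave the tins, the loupe, the brass die, the tweezers and the watch where they are, and grasp nothing.

Things in the scene. Friction and masses are not known exactly. Their poses are not given: they have to be found in the camera images.
- board: light wooden stock board, 210 x 520 x 12 mm, fixed flat on the bench; it carries four stations in a row along its y axis, 125 mm apart. Origin: on its underside, below the middle of the row of tag hinges; the board reaches 75 mm towards -x and 135 mm towards +x of it; x points away from the robot, from the tags to the tins; y to the robot's left (the board may be turned a little)
- tag1 (a joint): flip angle of tag 1, rad: near 0 it leans right (board -y), orange face up (white bar on it); near 1.92 it leans left (board +y), green face up (white disc on it). It rests on stops at either end, 35 degrees above the horizontal, swings freely, is upright at 0.96 and falls to the side to which it is past upright. Which tag stands at which station varies
- hinge1 (a point): middle of the hinge line of tag 1, on its fixed dark steel holder (56 mm along x, 22 mm along y, uprights reaching 22 mm above the board); 16 mm above the board's top, 28 mm above the bench. Axes as the board's: x along the hinge, y to the left, z up
- edge1 (a point): middle of the free edge of tag 1, moves with it. Tag: stiff plate, 44 mm along the hinge, free edge 42 mm from the hinge, 2.6 mm thick, 20 g. At rest this edge is 34 mm sideways of the hinge and 24 mm above it; space beneath and beyond it is open, at least 50 mm to a neighbouring tag
- tag2 (a joint): flip angle of tag 2, rad: near 0 it leans right (board -y), orange face up (white bar on it); near 1.92 it leans left (board +y), green face up (white disc on it). It rests on stops at either end, 35 degrees above the horizontal, swings freely, is upright at 0.96 and falls to the side to which it is past upright. Which tag stands at which station varies
- hinge2 (a point): middle of the hinge line of tag 2, on its fixed dark steel holder (56 mm along x, 22 mm along y, uprights reaching 22 mm above the board); 16 mm above the board's top, 28 mm above the bench. Axes as the board's: x along the hinge, y to the left, z up
- edge2 (a point): middle of the free edge of tag 2, moves with it. Tag: stiff plate, 44 mm along the hinge, free edge 42 mm from the hinge, 2.6 mm thick, 20 g. At rest this edge is 34 mm sideways of the hinge and 24 mm above it; space beneath and beyond it is open, at least 50 mm to a neighbouring tag
- tag3 (a joint): flip angle of tag 3, rad: near 0 it leans right (board -y), orange face up (white bar on it); near 1.92 it leans left (board +y), green face up (white disc on it). It rests on stops at either end, 35 degrees above the horizontal, swings freely, is upright at 0.96 and falls to the side to which it is past upright. Which tag stands at which station varies
- hinge3 (a point): middle of the hinge line of tag 3, on its fixed dark steel holder (56 mm along x, 22 mm along y, uprights reaching 22 mm above the board); 16 mm above the board's top, 28 mm above the bench. Axes as the board's: x along the hinge, y to the left, z up
- edge3 (a point): middle of the free edge of tag 3, moves with it. Tag: stiff plate, 44 mm along the hinge, free edge 42 mm from the hinge, 2.6 mm thick, 20 g. At rest this edge is 34 mm sideways of the hinge and 24 mm above it; space beneath and beyond it is open, at least 50 mm to a neighbouring tag
- tag4 (a joint): flip angle of tag 4, rad: near 0 it leans right (board -y), orange face up (white bar on it); near 1.92 it leans left (board +y), green face up (white disc on it). It rests on stops at either end, 35 degrees above the horizontal, swings freely, is upright at 0.96 and falls to the side to which it is past upright. Which tag stands at which station varies
- hinge4 (a point): middle of the hinge line of tag 4, on its fixed dark steel holder (56 mm along x, 22 mm along y, uprights reaching 22 mm above the board); 16 mm above the board's top, 28 mm above the bench. Axes as the board's: x along the hinge, y to the left, z up
- edge4 (a point): middle of the free edge of tag 4, moves with it. Tag: stiff plate, 44 mm along the hinge, free edge 42 mm from the hinge, 2.6 mm thick, 20 g. At rest this edge is 34 mm sideways of the hinge and 24 mm above it; space beneath and beyond it is open, at least 50 mm to a neighbouring tag
- tin1: round open aluminium parts tin, 60 mm across, 24 mm high, loose on the board, about 75 mm beyond (board +x of) the hinge of the tag that belongs to it; FULL: heaped to the rim with brass and steel watch wheels. Origin: centre of its underside. Which tin stands at which station varies
- tin2: round open aluminium parts tin, 60 mm across, 24 mm high, loose on the board, about 75 mm beyond (board +x of) the hinge of the tag that belongs to it; FULL: heaped to the rim with brass and steel watch wheels. Origin: centre of its underside. Which tin stands at which station varies
- tin3: round open aluminium parts tin, 60 mm across, 24 mm high, loose on the board, about 75 mm beyond (board +x of) the hinge of the tag that belongs to it; FULL: heaped to the rim with brass and steel watch wheels. Origin: centre of its underside. Which tin stands at which station varies
- tin4: round open aluminium parts tin, 60 mm across, 24 mm high, loose on the board, about 75 mm beyond (board +x of) the hinge of the tag that belongs to it; EMPTY: bare inside. Origin: centre of its underside. Which tin stands at which station varies
- loupe: black eyepiece loupe, 35 mm across, 34 mm high, standing loose between two tins; leave alone. Origin: centre of its underside
- die: brass staking die, 26 mm across, 32 mm high, standing loose between two tins; leave alone. Origin: centre of its underside
- tweezers: steel tweezers lying loose along y on the board's near margin, about 52 mm on the robot's side of the hinge row, 125 x 11 x 7 mm; leave alone. Origin: centre of their underside
- watch: brass pocket watch lying loose on the bench between robot and board, 49 mm across, 11 mm high; leave alone. Origin: centre of its underside
There are look-alikes about, which are no part of the job. Leave any pink or purple look-alike of the tin1 alone. Leave any pink look-alike of the tin2 alone.

How it is judged:
By the outcome, as a careful person would: the job done as asked, in the order asked, and still so for the second after the job is handed in, with the robot touching nothing.
It also fails if it takes over 58 s, if anything falls off the work surface, if the arm or the gripper's body presses on something with over 40 N, if the wrist force passes 120 N, or if a joint passes its speed limit or range.

ROBOT

A 6-joint arm with a two-finger parallel gripper is mounted at the origin on the work surface. World frame = base frame: x ahead of the robot, y to its left, z up, the work surface at z = 0. Lengths are in mm, angles in degrees, forces in N, time in s.
With the tool pointing down it reaches from about 300 to 850 mm from the base axis. Payload 4.2 kg.
Tool frame: the origin (TCP) lies at the very end of the fingers, on their centre line; the grasp point (between the pads) lies 19 mm behind it (env.grasp_offset is the distance from the TCP to the grasp point, in mm); z points along the fingers, y is the line along which they close (so a half turn about z gives the same grasp; the last joint's range is limited). The gripper opens to 91 mm and grips with 3 to 60 N. Pads are 32 mm wide; open, the fingers measure 118 mm over their backs; the gripper's body (76 mm by 178 mm) begins 60 mm behind the grasp point.
Start: joints at [62.166, 18.312, 89.639, -0, 72.044, -1.146], TCP at [258.259, 513.756, 213.976] pointing down, gripper open.
Joint ranges: [-177.97, 177.97], [-48.28, 115.42], [12.27, 149.76], [-77.06, 257.06], [2.81, 150.46], [-146.56, 146.56]. Speed limits (degrees/s): [147.25, 147.25, 180, 180, 180, 180].

INTERFACE

Orientations are given as [roll, pitch, yaw] about the fixed x, y, z axes, in that order (R = Rz(yaw) Ry(pitch) Rx(roll)).
In Python, from workcell import env gives the robot as it stands. The module is installed in compiled form; this text tells all that it offers.
- The arm moves only by the tool send_rows, never from a script. Its argument "motion" is a list of rows, each an object of numbers: "tx", "ty", "tz": the shift along the tool's x, y, z in units of 500 mm (1.0 is 500 mm); "rx", "ry", "rz": the turn, a rotation vector about the tool's x, y, z in units of 30 degrees (1.0 is 30 degrees); "gripper": the closure, from -1 (fully open) to 1 (shut). In form: [{"tx": .., "ty": .., "tz": .., "rx": .., "ry": .., "rz": .., "gripper": ..}, ...]. A call has 1 to 12 rows; each row shifts and turns the commanded pose from where the row before left it, along the tool's axes as they then stand; what a row does not reach is not made up. A row lasts 1/8 s, in which the tool goes at most 62.5 mm and 10.7 degrees, less where a joint would pass 70% of its speed; a pose out of reach is approached as far as the arm can. A call with a number of a shift or a turn outside -1 to 1 is refused whole. A call with a gripper value outside its range is refused whole. The fingers move at their own pace and stop on an object; "grip_force" is the grip in N (left out, the last holds). Time passes only in rows, so rows that do not move let the fingers close. It gives the time, the measured TCP pose, the force, the opening and the grip force at its end, in the units of the state.
- env.state(): the state, without advancing time (a new reading comes with each control period).
- env.grab_frame(name): name is "scene" or "side" or "wrist"; returns a dict with "frame" (480x640x3 uint8, red, green, blue), "vertical_fov" (degrees; the focal length in pixels is half the picture's height over the tangent of half this angle, whatever the lens; pixels are square), "cx", "cy" (the principal point, pixels), "rvec" (rotation vector, rad) and "tvec" (3), from world to camera coordinates, as OpenCV has them; the wrist camera has in their place "T_tool_cam" (4x4, takes a point from camera to tool coordinates, whose origin is the TCP and whose axes are the flange's). Camera axes: x right, y down, z forward; pixel columns grow to the right and rows downward; lengths in mm; the calibration is good to about 2 mm. A picture is of the moment at which its call begins: read the wrist's pose just before it. There is no depth.
- env.job_done(): hands the job in; it is judged then, once.
The state is a dict: "time_s": time; "qpos": joint angles; "qvel": joint speeds; "effort": joint torques, N m; "ee_pos": TCP position; "ee_rot": TCP orientation; "force": force on the tool from outside, world axes, zero at the start; "torque": the same for the moment, N m; "gripper_width": finger opening in mm; "gripper_force": force on a finger pad.
Only numpy, scipy, OpenCV 4.12 (cv2) and the standard library are available. Lean on these libraries where they do the work, as an engineer would, in place of code of your own. Each camera call takes 0.05 s, during which the arm holds its last target. There are 200 camera calls.

## Working session

There is one attempt and no reset: what is moved stays moved. The work goes in short steps, Python scripts to look and compute and a tool call to move; the robot and the scene stay as the last step left them, time stands still between calls to the robot, and variables do not carry over. Pictures are saved under pics/ and viewed, at most 10 in all, crops included, and the job is handed in when it is done.

Besides the shell and the picture viewer there is one more tool, called after "Call:" as name([rows], argument=value, ...), one row to a line, values as JSON. send_rows: Moves the arm, as the interface text tells. Shifts and turns lie within -1 to 1; 1 stands for 500 mm of shift or 30 degrees of turn. Its arguments: {"type":"object","properties":{"motion":{"type":"array"},"grip_force":{"type":"number"}},"required":["motion"]}

```bash
mkdir -p pics
python3 - <<'E'
from workcell import env
import cv2,pickle
for n in ("scene","side"):
    f=env.grab_frame(n); cv2.imwrite(f"pics/{n}0.png",f["frame"][:,:,::-1]); pickle.dump(f,open(f"{n}0.pkl","wb"))
    print(n,f["vertical_fov"],f["cx"],f["cy"],f["rvec"],f["tvec"])
s=env.state();print(s["ee_pos"],s["ee_rot"],s["gripper_width"],s["time_s"])
E
```

```text
scene 49.059744914882394 319.0594309069186 238.12839238523497 [ 1.06223537  2.65230854 -0.72581243] [ 366.28505325 -281.45240664 1096.31644585]
side 54.90462934950122 322.3386313935376 239.0483418851102 [ 0.49738782 -2.80447398  1.02087369] [494.52205126 183.08197032 584.42116863]
[258.05074714 513.35049334 213.2265225 ] [-1.79911561e+02 -1.56342374e-03  1.53312637e+02] 91.541509542704 0.1
```

View pics/scene0.png

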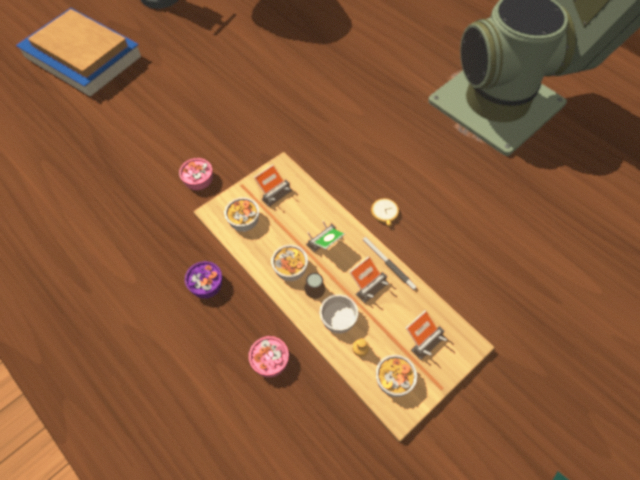

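View pics/side0.png

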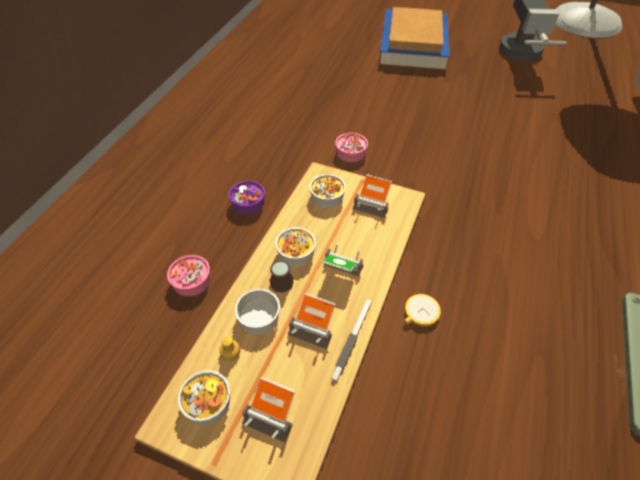

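The scene view shows the stations from the -y end. Tag pixels are (270,183) orange, (328,237) green, (366,275) orange and (425,330) orange. The tins are full, full, empty at (340,314), and full. So the two outer orange tags are wrong and must go green. Next I fit the board pose.

```bash
cat > fit.py <<'E'
import pickle,cv2,numpy as np
from scipy.optimize import least_squares
C={n:pickle.load(open(n+"0.pkl","rb")) for n in("scene","side")}
def proj(n,P):
    f=C[n]; F=240/np.tan(np.radians(f["vertical_fov"]/2))
    K=np.array([[F,0,f["cx"]],[0,F,f["cy"]],[0,0,1.]])
    return cv2.projectPoints(np.float64(P).reshape(-1,3),f["rvec"],f["tvec"],K,None)[0].reshape(-1,2)
nn,fn,fp,npp=(-75,-260,12),(135,-260,12),(135,260,12),(-75,260,12)
obs={"scene":[(nn,(283,153)),(fn,(196,212)),(fp,(402,439)),(npp,(493,350))],
     "side":[(nn,(424,193)),(fn,(313,164)),(fp,(138,437))]}
def world(p,P):
    c,s=np.cos(p[2]),np.sin(p[2]); P=np.atleast_2d(P)
    return np.c_[p[0]+c*P[:,0]-s*P[:,1],p[1]+s*P[:,0]+c*P[:,1],P[:,2]]
def res(p): return np.concatenate([(proj(n,world(p,[a for a,_ in o]))-[b for _,b in o]).ravel() for n,o in obs.items()])
r=least_squares(res,[500,0,0.],x_scale=[100,100,.3],loss="soft_l1"); p=r.x
E
python3 - <<'E'
from fit import *
print(p,np.degrees(p[2])); print(res(p).reshape(-1,2).round(1))
H=[(0,y,28) for y in(-187.5,-62.5,62.5,187.5)]; print(world(p,H).round(1))
for n in C:
    im=C[n]["frame"][:,:,::-1].copy()
    for q in proj(n,world(p,H)): cv2.circle(im,tuple(int(round(v)) for v in q),2,(255,0,0),-1)
    for y in(-187.5,187.5):
        for q in proj(n,world(p,[(x,y-34,52) for x in(-22,22)])): cv2.circle(im,tuple(int(round(v)) for v in q),2,(255,255,0),-1)
    for q in proj(n,world(p,[nn,fn,fp,npp])): cv2.circle(im,tuple(int(round(v)) for v in q),2,(0,255,0),-1)
    C[n]["im"]=im
a=cv2.resize(C["scene"]["im"][130:450,180:500],(400,400)); b=cv2.resize(C["side"]["im"][140:480,120:460],(400,400))
cv2.imwrite("pics/fit.png",np.hstack([a,b]))
E
```

```text
[ 4.95808330e+02  5.55305684e+01 -3.72466863e-02] -2.134077923381923
[[-0.4 -1.9]
 [-3.5 -0.8]
 [-0.9  0.7]
 [ 2.2 -4.7]
 [ 2.5  0. ]
 [-0.1 -2. ]
 [-2.7  2.8]]
[[ 488.8 -131.8   28. ]
 [ 493.5   -6.9   28. ]
 [ 498.1  118.    28. ]
 [ 502.8  242.9   28. ]]
```

View pics/fit.png

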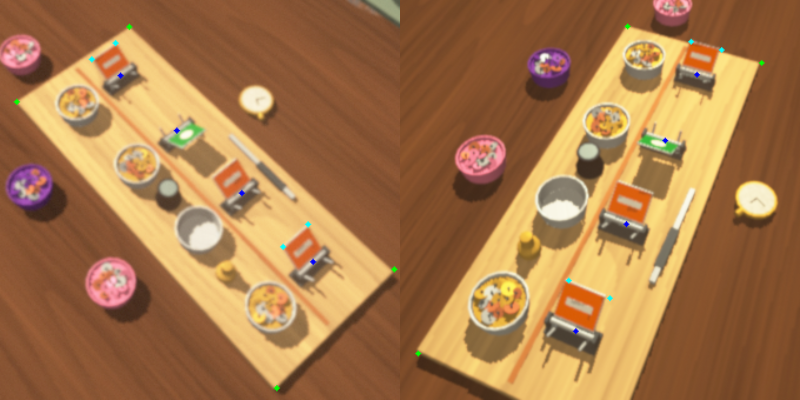

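Call:
send_rows([
  {"rz": -0.273,"gripper": 1},
  {"rz": -0.273,"gripper": 1},
  {"rz": -0.273,"gripper": 1},
  {"tx": -0.0566,"ty": -0.0725,"gripper": 1},
  {"tx": -0.0566,"ty": -0.0725,"gripper": 1},
  {"tx": -0.0566,"ty": -0.0725,"gripper": 1},
  {"tx": -0.0566,"ty": -0.0725,"gripper": 1},
  {"tx": -0.0566,"ty": -0.0725,"gripper": 1},
  {"tx": -0.0566,"ty": -0.0725,"gripper": 1},
  {"tx": -0.0566,"ty": -0.0725,"gripper": 1},
  {"tx": -0.0566,"ty": -0.0725,"gripper": 1},
  {"tx": -0.0566,"ty": -0.0725,"gripper": 1},
])

```text
invalid input at $.motion[0]: expected keys tx, ty, tz, rx, ry, rz, gripper
```

Call:
send_rows([
  {"tx": 0,"ty": 0,"tz": 0,"rx": 0,"ry": 0,"rz": -0.273,"gripper": 1},
  {"tx": 0,"ty": 0,"tz": 0,"rx": 0,"ry": 0,"rz": -0.273,"gripper": 1},
  {"tx": 0,"ty": 0,"tz": 0,"rx": 0,"ry": 0,"rz": -0.273,"gripper": 1},
  {"tx": -0.0566,"ty": -0.0725,"tz": 0,"rx": 0,"ry": 0,"rz": 0,"gripper": 1},
  {"tx": -0.0566,"ty": -0.0725,"tz": 0,"rx": 0,"ry": 0,"rz": 0,"gripper": 1},
  {"tx": -0.0566,"ty": -0.0725,"tz": 0,"rx": 0,"ry": 0,"rz": 0,"gripper": 1},
  {"tx": -0.0566,"ty": -0.0725,"tz": 0,"rx": 0,"ry": 0,"rz": 0,"gripper": 1},
  {"tx": -0.0566,"ty": -0.0725,"tz": 0,"rx": 0,"ry": 0,"rz": 0,"gripper": 1},
  {"tx": -0.0566,"ty": -0.0725,"tz": 0,"rx": 0,"ry": 0,"rz": 0,"gripper": 1},
  {"tx": -0.0566,"ty": -0.0725,"tz": 0,"rx": 0,"ry": 0,"rz": 0,"gripper": 1},
  {"tx": -0.0566,"ty": -0.0725,"tz": 0,"rx": 0,"ry": 0,"rz": 0,"gripper": 1},
  {"tx": -0.0566,"ty": -0.0725,"tz": 0,"rx": 0,"ry": 0,"rz": 0,"gripper": 1},
])

```text
time_s: 1.6
ee_pos: [501.2, 176.9, 213.6]
ee_rot: [-180.0, -0.0, 177.9]
force: [-0.2, 0.5, 0.5]
gripper_width: 0.5
gripper_force: 0.0
```

Call:
send_rows([
  {"tx": 0,"ty": 0,"tz": 0.07,"rx": 0,"ry": 0,"rz": 0,"gripper": 1},
  {"tx": 0,"ty": 0,"tz": 0.07,"rx": 0,"ry": 0,"rz": 0,"gripper": 1},
  {"tx": 0,"ty": 0,"tz": 0.07,"rx": 0,"ry": 0,"rz": 0,"gripper": 1},
  {"tx": 0,"ty": 0,"tz": 0.06,"rx": 0,"ry": 0,"rz": 0,"gripper": 1},
  {"tx": 0,"ty": 0,"tz": 0.05,"rx": 0,"ry": 0,"rz": 0,"gripper": 1},
  {"tx": 0,"ty": 0,"tz": 0.026,"rx": 0,"ry": 0,"rz": 0,"gripper": 1},
  {"tx": 0,"ty": 0,"tz": 0,"rx": 0,"ry": 0,"rz": 0,"gripper": 1},
])

```text
time_s: 2.48
ee_pos: [500.2, 178.2, 40.3]
ee_rot: [-180.0, -0.1, 177.9]
force: [0.8, -1.3, -0.2]
gripper_width: 0.3
gripper_force: 0.0
```

Run:
```python
from workcell import env
import cv2
print(env.state()["ee_pos"],env.state()["force"])
a=env.grab_frame("scene")["frame"][130:450,180:500]; b=env.grab_frame("side")["frame"][140:480,120:460]
cv2.imwrite("pics/d1.png",cv2.hconcat([cv2.resize(a,(400,400)),cv2.resize(b,(400,400))])[:,:,::-1])
```

```text
[500.21926043 178.17211396  40.28836242] [ 0.84775211 -1.26032373 -0.24149937]
```

View pics/d1.png

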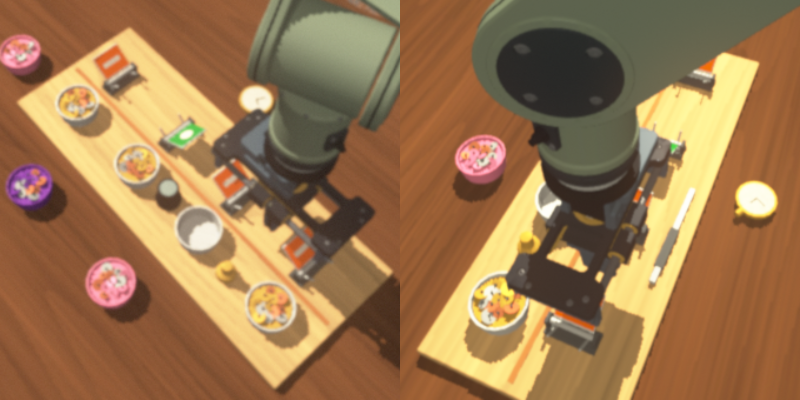

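The pictures show the closed fingers standing just right of tag 4 (scene crop 300,250), clear of everything else. Next I push along the edge's arc.

Call:
send_rows([
  {"tx": 0,"ty": 0.02,"tz": 0,"rx": 0,"ry": 0,"rz": 0,"gripper": 1},
  {"tx": 0,"ty": 0.014,"tz": 0,"rx": 0,"ry": 0,"rz": 0,"gripper": 1},
  {"tx": 0,"ty": 0.008,"tz": -0.01,"rx": 0,"ry": 0,"rz": 0,"gripper": 1},
  {"tx": 0,"ty": 0.01,"tz": -0.01,"rx": 0,"ry": 0,"rz": 0,"gripper": 1},
  {"tx": 0,"ty": 0.012,"tz": -0.008,"rx": 0,"ry": 0,"rz": 0,"gripper": 1},
  {"tx": 0,"ty": 0.014,"tz": -0.006,"rx": 0,"ry": 0,"rz": 0,"gripper": 1},
  {"tx": 0,"ty": 0.014,"tz": -0.002,"rx": 0,"ry": 0,"rz": 0,"gripper": 1},
  {"tx": 0,"ty": 0.014,"tz": 0,"rx": 0,"ry": 0,"rz": 0,"gripper": 1},
  {"tx": 0,"ty": 0.014,"tz": 0,"rx": 0,"ry": 0,"rz": 0,"gripper": 1},
  {"tx": 0,"ty": 0.014,"tz": 0,"rx": 0,"ry": 0,"rz": 0,"gripper": 1},
  {"tx": 0,"ty": 0,"tz": 0,"rx": 0,"ry": 0,"rz": 0,"gripper": 1},
  {"tx": 0,"ty": 0,"tz": 0,"rx": 0,"ry": 0,"rz": 0,"gripper": 1},
])

```text
time_s: 4.08
ee_pos: [503.1, 245.2, 58.9]
ee_rot: [-180.0, -0.0, 177.9]
force: [-0.5, -0.3, 0.2]
gripper_width: 0.4
gripper_force: 0.0
```

Call:
send_rows([
  {"tx": 0,"ty": -0.05,"tz": 0,"rx": 0,"ry": 0,"rz": 0,"gripper": 1},
  {"tx": 0,"ty": 0,"tz": -0.1,"rx": 0,"ry": 0,"rz": 0,"gripper": 1},
  {"tx": 0,"ty": 0,"tz": -0.1,"rx": 0,"ry": 0,"rz": 0,"gripper": 1},
  {"tx": 0,"ty": 0,"tz": -0.1,"rx": 0,"ry": 0,"rz": 0,"gripper": 1},
  {"tx": 0,"ty": -0.1043,"tz": 0,"rx": 0,"ry": 0,"rz": 0,"gripper": 1},
  {"tx": 0,"ty": -0.1043,"tz": 0,"rx": 0,"ry": 0,"rz": 0,"gripper": 1},
  {"tx": 0,"ty": -0.1043,"tz": 0,"rx": 0,"ry": 0,"rz": 0,"gripper": 1},
  {"tx": 0,"ty": -0.1043,"tz": 0,"rx": 0,"ry": 0,"rz": 0,"gripper": 1},
  {"tx": 0,"ty": -0.1043,"tz": 0,"rx": 0,"ry": 0,"rz": 0,"gripper": 1},
  {"tx": 0,"ty": -0.1043,"tz": 0,"rx": 0,"ry": 0,"rz": 0,"gripper": 1},
  {"tx": 0,"ty": -0.1043,"tz": 0,"rx": 0,"ry": 0,"rz": 0,"gripper": 1},
  {"tx": 0,"ty": -0.1043,"tz": 0,"rx": 0,"ry": 0,"rz": 0,"gripper": 1},
])

```text
time_s: 5.58
ee_pos: [486.3, -198.5, 209.0]
ee_rot: [180.0, 0.0, 177.9]
force: [0.9, 0.2, 0.3]
gripper_width: 0.2
gripper_force: 0.0
```

Call:
send_rows([
  {"tx": 0,"ty": 0,"tz": 0.07,"rx": 0,"ry": 0,"rz": 0,"gripper": 1},
  {"tx": 0,"ty": 0,"tz": 0.07,"rx": 0,"ry": 0,"rz": 0,"gripper": 1},
  {"tx": 0,"ty": 0,"tz": 0.07,"rx": 0,"ry": 0,"rz": 0,"gripper": 1},
  {"tx": 0,"ty": 0,"tz": 0.06,"rx": 0,"ry": 0,"rz": 0,"gripper": 1},
  {"tx": 0,"ty": 0,"tz": 0.05,"rx": 0,"ry": 0,"rz": 0,"gripper": 1},
  {"tx": 0,"ty": 0,"tz": 0.018,"rx": 0,"ry": 0,"rz": 0,"gripper": 1},
  {"tx": 0,"ty": 0,"tz": 0,"rx": 0,"ry": 0,"rz": 0,"gripper": 1},
])

```text
time_s: 6.45
ee_pos: [486.7, -196.7, 39.9]
ee_rot: [180.0, -0.0, 177.9]
force: [0.6, -0.5, -0.1]
gripper_width: 0.3
gripper_force: 0.0
```

Run:
```python
from workcell import env
import cv2
print(env.state()["ee_pos"],env.state()["force"])
a=env.grab_frame("scene")["frame"][130:450,180:500]; b=env.grab_frame("side")["frame"][140:480,120:460]
cv2.imwrite("pics/d2.png",cv2.hconcat([cv2.resize(a,(400,400)),cv2.resize(b,(400,400))])[:,:,::-1])
```

```text
[ 486.71040975 -196.70294555   39.85058079] [ 0.57622825 -0.47785466 -0.05666965]
```

View pics/d2.png

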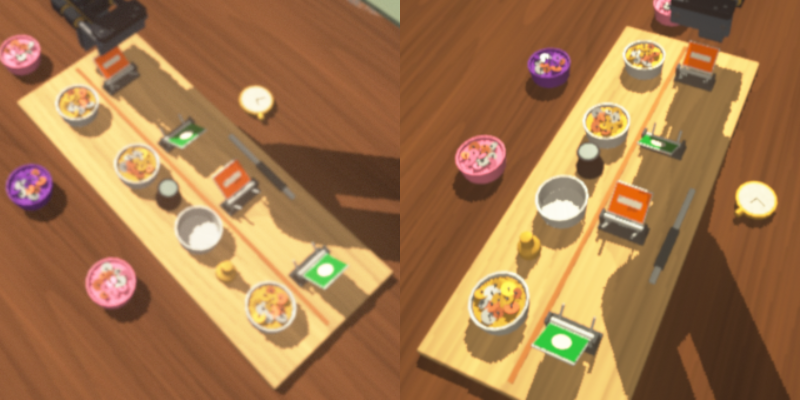

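Tag 4 now lies green (scene crop 325,270), and the finger stands just right of tag 1. I make the same push again.

Call:
send_rows([
  {"tx": 0,"ty": 0.02,"tz": 0,"rx": 0,"ry": 0,"rz": 0,"gripper": 1},
  {"tx": 0,"ty": 0.014,"tz": 0,"rx": 0,"ry": 0,"rz": 0,"gripper": 1},
  {"tx": 0,"ty": 0.008,"tz": -0.01,"rx": 0,"ry": 0,"rz": 0,"gripper": 1},
  {"tx": 0,"ty": 0.01,"tz": -0.01,"rx": 0,"ry": 0,"rz": 0,"gripper": 1},
  {"tx": 0,"ty": 0.012,"tz": -0.008,"rx": 0,"ry": 0,"rz": 0,"gripper": 1},
  {"tx": 0,"ty": 0.014,"tz": -0.006,"rx": 0,"ry": 0,"rz": 0,"gripper": 1},
  {"tx": 0,"ty": 0.014,"tz": -0.002,"rx": 0,"ry": 0,"rz": 0,"gripper": 1},
  {"tx": 0,"ty": 0.014,"tz": 0,"rx": 0,"ry": 0,"rz": 0,"gripper": 1},
  {"tx": 0,"ty": 0.014,"tz": 0,"rx": 0,"ry": 0,"rz": 0,"gripper": 1},
  {"tx": 0,"ty": 0.014,"tz": 0,"rx": 0,"ry": 0,"rz": 0,"gripper": 1},
  {"tx": 0,"ty": 0,"tz": 0,"rx": 0,"ry": 0,"rz": 0,"gripper": 1},
  {"tx": 0,"ty": 0,"tz": 0,"rx": 0,"ry": 0,"rz": 0,"gripper": 1},
])

```text
time_s: 8.05
ee_pos: [489.4, -129.7, 57.9]
ee_rot: [-180.0, 0.0, 177.9]
force: [-0.4, 0.1, -0.3]
gripper_width: 0.5
gripper_force: 0.0
```

Call:
send_rows([
  {"tx": 0,"ty": -0.05,"tz": 0,"rx": 0,"ry": 0,"rz": 0,"gripper": 1},
  {"tx": 0,"ty": 0,"tz": -0.1,"rx": 0,"ry": 0,"rz": 0,"gripper": 1},
  {"tx": 0,"ty": 0,"tz": -0.1,"rx": 0,"ry": 0,"rz": 0,"gripper": 1},
  {"tx": 0,"ty": 0,"tz": -0.1,"rx": 0,"ry": 0,"rz": 0,"gripper": 1},
  {"tx": 0,"ty": -0.1,"tz": 0,"rx": 0,"ry": 0,"rz": 0,"gripper": 1},
  {"tx": 0,"ty": -0.1,"tz": 0,"rx": 0,"ry": 0,"rz": 0,"gripper": 1},
  {"tx": 0,"ty": 0,"tz": 0,"rx": 0,"ry": 0,"rz": 0,"gripper": 1},
  {"tx": 0,"ty": 0,"tz": 0,"rx": 0,"ry": 0,"rz": 0,"gripper": 1},
])

```text
time_s: 9.05
ee_pos: [484.4, -254.3, 207.6]
ee_rot: [179.9, -0.0, 177.8]
force: [1.2, 1.3, 0.5]
gripper_width: -0.2
gripper_force: 0.0
```

Run:
```python
from workcell import env
import cv2
print(env.state()["ee_pos"],env.state()["force"])
a=env.grab_frame("scene")["frame"][130:450,180:500]; b=env.grab_frame("side")["frame"][140:480,120:460]
cv2.imwrite("pics/d3.png",cv2.hconcat([cv2.resize(a,(400,400)),cv2.resize(b,(400,400))])[:,:,::-1])
```

```text
[ 484.3590964  -254.29410995  207.57391137] [1.15963861 1.26131417 0.51871209]
```

View pics/d3.png

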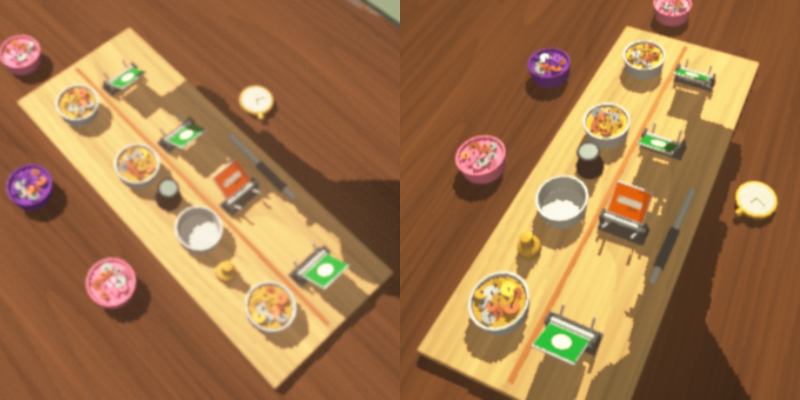

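The full tins' tags show green (scene crop 125,78; 185,133; 325,270) and the empty tin's tag shows orange (232,180). Nothing else has moved, so I hand the job in.

```bash
python3 -c "
from workcell import env
print(env.job_done())"
```

```text
the job is handed in; nothing more can be done
None
```

I pushed the two outer tags over to green, so the three full tins' tags now show green and the empty tin's shows orange; nothing else looked moved in the last pictures, and the job was handed in at about 9 s.

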